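# Set, lock and lift out a bench gas regulator

## Robot

A 6-joint arm with a two-finger parallel gripper is mounted at the origin on a cart in front of the work surface, level with it; the furniture and walls round the work are solid. World frame = base frame: x ahead of the robot, y to its left, z up, the work surface at z = 0. Lengths are in m, angles in rad, forces in N, time in s.
With the tool pointing down it reaches from about 0.275 to 1 m from the base axis. Payload 8.4 kg.
Tool frame: the origin (TCP) lies at the very end of the fingers, on their centre line; the grasp point (between the pads) lies 19 mm behind it; y points along the fingers, z is the direction in which the jaws open and shut, and the axes are right-handed (so a half turn about y gives the same grasp; the last joint's range is limited). The gripper opens to 85 mm and grips with 20 to 120 N. Pads are 22 mm wide; open, the fingers measure 114 mm over their backs; the gripper's body (76 mm by 85 mm) begins 54 mm behind the grasp point. The pads swing forward as they close: fully open they stand 13 mm farther back than shut.
Start: joints at [1.163, 0.353, 1.633, -0, 1.155, -0.002], TCP at [0.247, 0.574, 0.231] pointing down, gripper open.
Joint ranges: [-2.63, 2.63], [-0.92, 2.1], [0.06, 2.66], [-1.3, 4.44], [0, 2.69], [-3.02, 3.02]. Speed limits (rad/s): [2.22, 2.22, 2.79, 3.14, 3.14, 3.14].

## Interface

Orientations are given as a unit quaternion [x, y, z, w].
In Python, from bench import telemetry, read_camera, robot gives the robot as it stands.
- The arm moves only by the tool jog_arm, never from a script. Its argument "deltas" is a list of rows, each an object with "offset": the shift along the tool's x, y, z as a fraction of full scale, a list of three; "rotation": the turn, a rotation vector about the tool's x, y, z as a fraction of full scale, a list of three. A call has exactly 10 rows; each row is the pose to reach, as a shift and turn from the pose commanded when the call began, along the tool's axes at that moment; what a row does not reach only later rows make up. Full scale, the value 1, is 0.3 m for a shift and pi/4 rad for a turn. A row lasts 1/10 s, in which the tool goes at most 50 mm and 8.59 degrees, less where a joint would pass 70% of its speed; a pose out of reach is approached as far as the arm can. A call with a number of a shift or a turn outside -1 to 1 is refused whole. A call with a gripper value outside its range is refused whole. "claw" is the closure in counts, from 0 (fully open) to 255 (shut), set as the call begins (left out, the last holds). The fingers move at their own pace and stop on an object; the grip force is fixed at half the most. Time passes only in rows, so rows that repeat a pose let the fingers close, or fill a call up. It gives the time, the measured TCP pose, the force and the opening at its end, in the units of the state.
- telemetry.observe(): the state, without advancing time (a new reading comes with each control period).
- read_camera(name): name is "scene" or "top"; returns a dict with "color" (420x560x3 uint8, red, green, blue), "depth" (420x560 float32, m along the optical axis (not along the pixel's ray), 0 where there is no reading), "fx", "fy", "cx", "cy" (pixels), "rvec" (rotation vector, rad) and "tvec" (3), from world to camera coordinates, as OpenCV has them. Camera axes: x right, y down, z forward; pixel columns grow to the right and rows downward; lengths in m; the calibration is good to about 2 mm. A picture is of the moment at which its call begins.
- robot.close_job(): hands the job in, once; it reports no verdict.
The state is a dict: "clock": time; "joints": joint angles; "qd": joint speeds; "tau": joint torques, N m; "ee_pos": TCP position; "orientation": TCP orientation; "contact_force": force on the tool from outside, world axes, zero at the start; "ft_torque": the same for the moment, N m; "grip_width": finger opening in m.
Only numpy, scipy, OpenCV 4.12 (cv2) and the standard library are available. Lean on these libraries where they do the work, as an engineer would, in place of code of your own. Each camera call takes 0.05 s, during which the arm holds its last target.

## Task

The gas regulator in its cradle is to be handed over with its setting locked. Turn its knob until the pointer tab lines up with the lock slide, push the slide's fork over the pointer as far as it goes, then take the regulator by its handle, lift it straight up about 10 cm clear of the cradle and keep it level and still for two seconds. The program finishes while still holding the regulator in the air like that; do not knock the other things on the bench.

Things in the scene. Friction and masses are not known exactly. Their poses are not given: they have to be found in the camera images.
- regulator: gas regulator, loose, 0.5 to 0.8 kg: white housing with aluminium end block, 70 (x) x 244 (y) x 45 mm, upright in its cradle. Origin: centre of underside. z up; y lengthwise from the aluminium end (-y) to the lock slide (+y, robot's left). On top, on the centre line: handle at y -50, knob at y +42, lock at y +84 to +106 mm. It balances under the handle. Brass hose tail, 21 mm, at the -y end
- regulator_handle (a point): middle of the black handle bar: 16 (x) x 46 (y) x 20 mm high, axes as the regulator's; 88 mm above the regulator's underside, at its y = -50 mm. It stands on two posts; both long sides (+x and -x) are free for fingers; the housing's top is 43 mm below this point. Take it across x
- knob_grip (a point): on the axis of the round black fluted knob (36 mm diameter, 38 high), 10 mm below its top, 92 mm above the regulator's underside. A white pointer tab 5 mm wide at the knob's foot, top 21 mm below this point, reaches 28 mm from the axis; a white line on the knob's top shows the same direction. The point's y axis turns with the knob, along the pointer
- knob (a joint): knob angle in rad, growing anticlockwise seen from above; 0 when the pointer points along the regulator's +y, straight at the lock slide (the mark); starts 0.6 to 1.4 with the pointer turned towards the robot; range -0.6 to 2.2; friction 0.04 N m, stays where it is left
- lock_thumb (a point): middle of the lock slide's black thumb piece: 16 (x) x 10 (y) x 28 mm high, top 10 mm above this point, point 83 mm above the regulator's underside. Below it a steel fork (gap 13 mm) points to the knob. Slides along the regulator's y, towards the knob (-y) to lock; can be pinched across x or pushed from its +y side
- lock (a joint): lock slide travel in m: 0 open (fork clear of the pointer), 0.020 fully on with the pointer between the prongs, where it stops; starts 0 to 0.004. About 1.5 N moves it; it stays where it is left. The pointer tab blocks the fork when the knob is about 0.15 to 0.6 rad off, so set the knob first
- cradle: grey cradle fixed to the bench, 92 x 268 mm, axes as the regulator's. Origin: centre of its underside on the bench; its floor, on which the regulator stands, is 8 mm up; four corner guides rise 22 mm above the floor with 2 mm play round the regulator
- sample_jar: bystander: small capped jar, 50 mm across, 78 high; origin under its centre
- beaker_ph: bystander: small glass beaker, 50 mm across, 54 high; origin under its centre
- weight_case: bystander: wooden case 74 x 130 x 43 mm; origin under its centre
- marker: bystander: marker pen 16 x 138 x 18 mm; origin under its centre
- wash_bottle: bystander: wash bottle with bent spout, 232 mm high; origin under its centre
- caliper: bystander: caliper, 248 mm long, lying on the open logbook; origin under its centre

How it is judged:
On the way, in this order (a step that is already met when the one before it is completed fails the run):
1. the knob's pointer is lined up with the lock slide (value of joint knob between -0.14 and 0.14 rad), for 0.2 s.
2. the lock's fork is over the pointer, the regulator still in its cradle (value of joint lock above 0.016 m and value of joint knob between -0.18 and 0.18 rad and z of regulator in the frame of cradle below 0.015 m), for 0.2 s.
3. the regulator is held level and still, clear above its cradle, for about two seconds (z of regulator in the frame of cradle above 0.07 m and angle between regulator's own z axis and vertical below 0.12 rad and contact force between regulator and the fingers above 1 N and linear speed of regulator below 0.03 m/s), for 1.5 s.
At the end, for the whole second after the job is handed in: Only the fingers carry the regulator: 70 to 160 mm above the cradle's underside, within 50 mm sideways of it, tilt under 0.12 rad, below 0.03 m/s and 0.15 rad/s; lock at least 16 of 20 mm on, knob within 0.18 rad of the mark (all of step 3 and z of regulator in the frame of cradle below 0.16 m and horizontal distance between regulator and cradle below 0.05 m and angular speed of regulator below 0.15 rad/s and contact force between regulator and cradle below 0.05 N and value of joint lock above 0.016 m and value of joint knob between -0.18 and 0.18 rad); the arm keeps its last pose, push and grip.
It fails at once if the regulator is tipped (angle between regulator's own z axis and vertical above 0.35 rad).
It fails at once if a bystander is knocked away (distance of any of sample_jar, beaker_ph, weight_case, marker, wash_bottle, caliper from where it was at the start of the episode above 0.03 m).
It also fails if it takes over 61 s, if anything falls off the work surface, if the arm or the gripper's body presses on something with over 40 N, if the wrist force passes 120 N, or if a joint passes its speed limit or range.

## Working session

There is one attempt and no reset: what is moved stays moved. The work goes in short steps, Python scripts to look and compute and a tool call to move; the robot and the scene stay as the last step left them, time stands still between calls to the robot, and variables do not carry over. Pictures are saved under pics/ and viewed, and the job is handed in when it is done.

Besides the shell and the picture viewer there is one more tool, called after "Call:" in YAML: its name, and indented under it one key for each argument. jog_arm: Moves the arm, as the interface text tells. Shift numbers are shares of 0.3 m and turn numbers shares of pi/4 rad, none past 1 either way. Its arguments: {"type":"object","properties":{"deltas":{"type":"array"},"claw":{"type":"number"}},"required":["deltas"]}

```bash
ls; mkdir -p pics
cat > h.py <<'E'
import numpy as np, cv2
from bench import telemetry, read_camera, robot
def save(n,tag):
    d=read_camera(n); np.savez(f'pics/{tag}.npz',**d)
    cv2.imwrite(f'pics/{tag}.png',d['color'][:,:,::-1]); return d
def load(tag): return dict(np.load(f'pics/{tag}.npz'))
def pt(d,u,v,z=None):
    R=cv2.Rodrigues(np.array(d['rvec'],float))[0]; t=np.array(d['tvec'],float).ravel()
    r=np.array([(u-d['cx'])/d['fx'],(v-d['cy'])/d['fy'],1.0])
    C=-R.T@t; w=R.T@r
    if z is None: return C+w*d['depth'][int(round(v)),int(round(u))]
    return C+w*(z-C[2])/w[2]
def proj(d,P):
    R=cv2.Rodrigues(np.array(d['rvec'],float))[0]; c=R@np.array(P)+np.array(d['tvec']).ravel()
    return d['fx']*c[0]/c[2]+d['cx'],d['fy']*c[1]/c[2]+d['cy']
E
python3 - <<'E'
from h import *
print(telemetry.observe())
for n in('scene','top'):
    d=save(n,n+'0'); print(d['fx'],d['rvec'],d['tvec'])
E
```

```text
pics
{'clock': 0.0, 'joints': array([ 1.16260872e+00,  3.53634002e-01,  1.63413894e+00,  8.70900424e-06,
        1.15518444e+00, -2.36975616e-03]), 'qd': array([-2.51653149e-05,  1.18650403e-03, -2.89200396e-04, -2.35988014e-04,
        2.15009314e-04,  5.82727787e-04]), 'tau': array([ 2.84217240e-03, -6.05247688e+01, -3.42065227e+01,  2.76144719e-04,
        9.38552519e-03,  8.76724528e-06]), 'ee_pos': array([0.24652389, 0.57381197, 0.23056845]), 'orientation': array([ 0.69307153, -0.14259805,  0.14239583, -0.69212793]), 'contact_force': array([ 0.67404161,  1.14017906, -0.55738846]), 'ft_torque': array([-0.05146855,  0.00722816,  0.03222249]), 'grip_width': 0.08580219708961462}
544.148375449365 [ 1.10755006 -2.36633582  1.00579306] [0.39749226 0.34266528 1.6660093 ]
422.8955080752349 [ 2.14990647 -2.17361766  0.14829389] [0.06256563 0.53677001 1.30734981]
```

View pics/scene0.png

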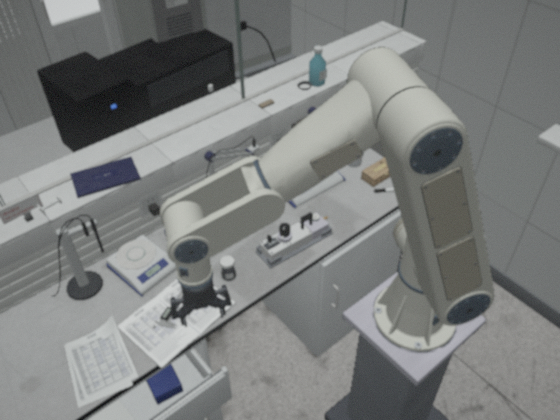

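View pics/top0.png

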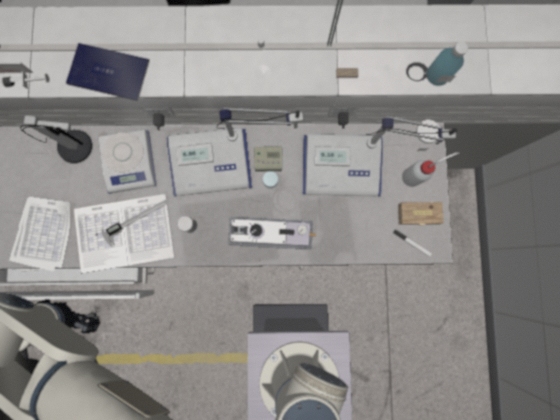

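The regulator is at about (270,232) in the top view, with the jar at (186,224). The glass circle near (285,203) is probably the beaker. I'll zoom in.

Run:
```python
from h import *
d=load('top0');c=d['color'][160:270,160:340,::-1]
cv2.imwrite('pics/z1.png',cv2.resize(c[:, 50:170],None,fx=6.4,fy=5,interpolation=cv2.INTER_CUBIC) if 0 else cv2.resize(c[40:100,55:165],None,fx=7,fy=7,interpolation=cv2.INTER_CUBIC))
d=load('scene0');c=d['color'][200:275,245:345,::-1]
cv2.imwrite('pics/z2.png',cv2.resize(c,None,fx=7,fy=7,interpolation=cv2.INTER_CUBIC))
d=load('top0')
for n,u,v in [('jar',186,224),('b?',270,180),('glass',285,203),('end',305,232),('housing',270,232),('hose',312,236),('knob',256,230),('cradle front',270,246)]: print(n,pt(d,u,v))
```

```text
jar [0.48590058 0.33759689 0.08283661]
b? [0.62768187 0.08207573 0.03851201]
glass [0.5584666  0.03424258 0.00095474]
end [ 0.45908429 -0.02440944  0.06272153]
housing [0.46081394 0.08346534 0.05476806]
hose [ 0.45006136 -0.0511632   0.00307157]
knob [0.46332586 0.12447671 0.11035218]
cradle front [0.4193714  0.08426917 0.00656131]
```

View pics/z1.png

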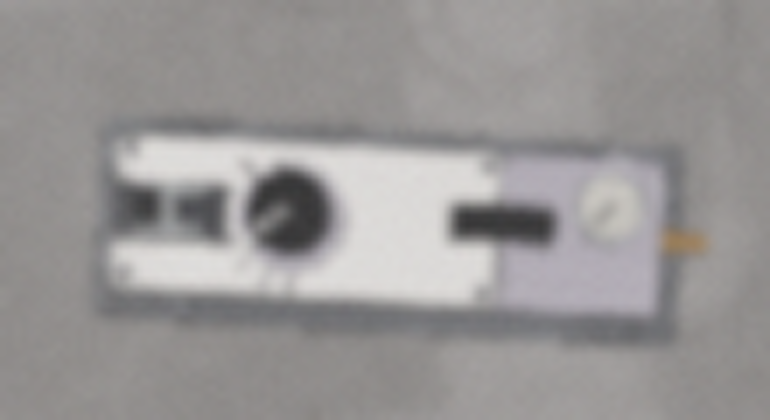

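View pics/z2.png

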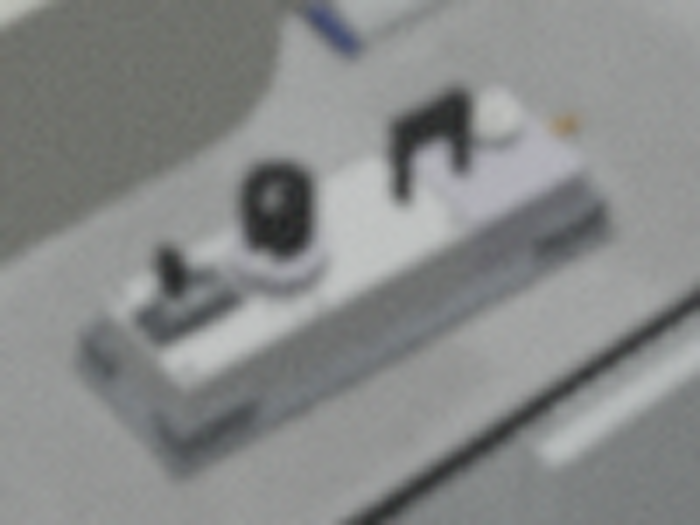

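The zoomed top view (origin 215,200, scale 7) shows the knob top at zoom (290,210), its white line running to (262,228), the handle at (502,224) and the thumb near (138,207). Next I'll measure them with masks.

Run:
```python
from h import *
d=load('top0');c=d['color'];g=c.max(axis=2)
sub=g[215:250,225:315]
m=(sub<85).astype(np.uint8)
n,l,s,ce=cv2.connectedComponentsWithStats(m)
for i in range(1,n):
    if s[i,4]>8: print(s[i],ce[i]+[225,215])
# handle weighted
def blob(u0,u1,v0,v1,th=200):
    w=np.clip(130-g[v0:v1,u0:u1].astype(float),0,70);vv,uu=np.mgrid[v0:v1,u0:u1]
    return (w*uu).sum()/w.sum(),(w*vv).sum()/w.sum()
hb=blob(277,297,226,238);print('handle',hb,pt(d,*hb,z=0.106))
# white housing+alu region
m=((c.min(axis=2)>150)).astype(np.uint8);m[:215]=0;m[250:]=0;m[:,:225]=0;m[:,315:]=0
m=cv2.morphologyEx(m,cv2.MORPH_CLOSE,np.ones((9,9)))
cs=max(cv2.findContours(m,0,2)[0],key=cv2.contourArea)
P=np.array([pt(d,*p[0],z=0.053)[:2] for p in cs],np.float32)
r=cv2.minAreaRect(P);print('housing',r,cv2.boxPoints(r))
print(pt(d,215+288/7-.43,200+207/7-.43,z=.11),pt(d,215+262/7-.43,200+228/7-.43,z=.11))
print('thumb',pt(d,215+145/7-.43,200+207/7-.43,z=.1),'knobc',pt(d,215+289/7-.43,200+209/7-.43,z=.11))
```

```text
[26 10 10 11 67] [256.20895522 229.52238806]
[ 9 13  3  3  9] [235. 229.]
[55 15 13  4 44] [286.34090909 231.43181818]
handle (np.float64(286.6411901983664), np.float64(231.475495915986)) [0.458263   0.03349495 0.106     ]
housing ((0.4611070454120636, 0.07718633115291595), (0.2601485252380371, 0.10559432953596115), 89.40042114257812) [[ 0.4069516  -0.05232832]
 [ 0.51254016 -0.0534333 ]
 [ 0.5152625   0.20670098]
 [ 0.40967393  0.20780596]]
[0.4659132  0.12533008 0.11      ] [0.4571226  0.13638028 0.11      ]
thumb [0.46734303 0.18679398 0.1       ] knobc [0.4650593  0.12491059 0.11      ]
```

Run:
```python
from h import *
d=load('top0');c=d['color'].astype(float);g=c[:,:,1]
R=cv2.Rodrigues(np.array(d['rvec'],float))[0];print('cam',-R.T@d['tvec'])
print(g[210:255:1,270].astype(int))
# edges of white/alu per column: 
T=[];B=[]
for u in list(range(236,250))+list(range(264,278))+list(range(290,300)):
    col=g[205:260,u]; gr=np.diff(col)
    # top: max positive gradient in 215..226 ; bottom: most negative in 237..248
    def sub(idx,s):
        w=np.clip(s*gr[idx-2:idx+3],0,None); return (w*np.arange(idx-2,idx+3)).sum()/w.sum()+.5+205
    it=12+np.argmax(gr[12:20]); ib=32+np.argmin(gr[32:43])
    T.append(pt(d,u,sub(it,1),z=.053)); B.append(pt(d,u,sub(ib,-1),z=.053))
for n,L in(('T',T),('B',B)):
    L=np.array(L); p=np.polyfit(L[:,1],L[:,0],1); r=L[:,0]-np.polyval(p,L[:,1]); k=abs(r)<.002
    p=np.polyfit(L[k,1],L[k,0],1);print(n,p,k.sum(),r.std(),'x at y=.08',np.polyval(p,.083))
# lengthwise ends
for v in range(225,240,2):
    row=g[v,220:320];gr=np.diff(row);print(v,220.5+np.argmax(gr[:20]),220.5+60+np.argmin(gr[60:]))
```

```text
cam [0.36950673 0.0728121  1.36358469]
[144 144 144 144 145 144 145 144 140 134 145 180 209 216 217 216 217 218
 216 218 218 218 218 217 218 219 217 217 218 218 218 213 189 146 118 116
 117 127 137 140 140 139 139 137 138]
T [0.06778486 0.48998003] 38 0.0003604004457965299 x at y=.08 0.4956061742330339
B [0.06739199 0.42250614] 38 0.00032444570845352997 x at y=.08 0.428099678687225
225 232.5 309.5
227 237.5 309.5
229 237.5 309.5
231 237.5 309.5
233 233.5 308.5
235 230.5 284.5
237 230.5 284.5
239 233.5 308.5
```

```bash
cat >> h.py <<'E'
from scipy.spatial.transform import Rotation as Ro
def plan(cmdp,cmdR,p,a):
    "target TCP p, tool y down, tool z at world angle a (deg)"
    a=np.radians(a); z=np.array([np.cos(a),np.sin(a),0]); y=np.array([0,0,-1.]); x=np.cross(y,z)
    Rt=Ro.from_matrix(np.c_[x,y,z]); 
    o=cmdR.inv().apply(np.array(p)-cmdp)/.3; r=(cmdR.inv()*Rt).as_rotvec()/(np.pi/4)
    return np.round(o,4),np.round(r,4)
def cur():
    s=telemetry.observe(); return s['ee_pos'],Ro.from_quat(s['orientation'])
def jaw(R): z=R.as_matrix()[:,2]; return np.degrees(np.arctan2(z[1],z[0]))
E
python3 - <<'E'
from h import *
p,R=cur(); print(R.as_matrix().round(3),jaw(R))
# knob jaw: axis x at angle -3.9deg ; 
for a in (17,197-360, -3.9,176): print(a,plan(p,R,(.4645,.1253,.2),a))
E
```

```text
[[ 0.919 -0.     0.395]
 [-0.395 -0.001  0.919]
 [ 0.    -1.    -0.001]] 66.75165666411333
17 (array([ 1.2578,  0.1035, -1.0869]), array([1.5000e-03, 1.1056e+00, 7.0000e-04]))
-163 (array([ 1.2578,  0.1035, -1.0869]), array([ 8.0000e-04, -2.8944e+00, -1.8000e-03]))
-3.9 (array([ 1.2578,  0.1035, -1.0869]), array([1.40e-03, 1.57e+00, 1.00e-03]))
176 (array([ 1.2578,  0.1035, -1.0869]), array([ 1.1000e-03, -2.4277e+00, -1.5000e-03]))
```

Call:
jog_arm:
  deltas:
    - {"offset":[0.03,0,-0.03],"rotation":[0,0.03,0]}
    - {"offset":[0.1,0,-0.09],"rotation":[0,0.09,0]}
    - {"offset":[0.18,0,-0.16],"rotation":[0,0.16,0]}
    - {"offset":[0.26,0,-0.23],"rotation":[0,0.23,0]}
    - {"offset":[0.34,0,-0.3],"rotation":[0,0.3,0]}
    - {"offset":[0.42,0,-0.37],"rotation":[0,0.37,0]}
    - {"offset":[0.5,0,-0.44],"rotation":[0,0.44,0]}
    - {"offset":[0.58,0,-0.51],"rotation":[0,0.51,0]}
    - {"offset":[0.66,0,-0.58],"rotation":[0,0.58,0]}
    - {"offset":[0.7,0,-0.62],"rotation":[0,0.62,0]}
  claw: 0

```text
clock: 1.1
ee_pos: [0.3666, 0.3176, 0.2311]
orientation: [0.637, -0.307, 0.307, -0.637]
contact_force: [0.8, 0.0, -0.0]
grip_width: 0.0852
```

Run:
```python
from h import *
p,R=cur(); print(p,jaw(R),telemetry.observe()['joints'])
print(plan(p,R,(.4645,.1253,.2),17))
```

```text
[0.36660651 0.31759815 0.23110856] 38.59646360025361 [ 7.11236411e-01  1.34108192e-01  1.92410547e+00 -6.99493020e-04
  1.08411852e+00  3.79281863e-02]
(array([ 0.7045,  0.1043, -0.1448]), array([0.0007, 0.4799, 0.001 ]))
```

Call:
jog_arm:
  deltas:
    - {"offset":[0.04,0,-0.01],"rotation":[0,0.03,0]}
    - {"offset":[0.12,0.01,-0.02],"rotation":[0,0.08,0]}
    - {"offset":[0.21,0.02,-0.04],"rotation":[0,0.14,0]}
    - {"offset":[0.3,0.03,-0.06],"rotation":[0,0.2,0]}
    - {"offset":[0.39,0.04,-0.08],"rotation":[0,0.27,0]}
    - {"offset":[0.48,0.06,-0.1],"rotation":[0,0.33,0]}
    - {"offset":[0.57,0.08,-0.12],"rotation":[0,0.39,0]}
    - {"offset":[0.65,0.09,-0.13],"rotation":[0,0.45,0]}
    - {"offset":[0.69,0.1,-0.14],"rotation":[0,0.475,0]}
    - {"offset":[0.7,0.1,-0.145],"rotation":[0,0.48,0]}

```text
clock: 2.1
ee_pos: [0.4641, 0.1287, 0.2008]
orientation: [0.569, -0.42, 0.42, -0.569]
contact_force: [-0.1, -0.8, -0.1]
grip_width: 0.0854
```

Run:
```python
from h import *
p,R=cur(); print(p,jaw(R),telemetry.observe()['joints'])
print(plan(p,R,(.4645,.1253,.085),17))
save('scene','s1')
d=load('s1');cv2.imwrite('pics/s1z.png',cv2.resize(d['color'][130:290,220:380,::-1],None,fx=3.7,fy=3.7,interpolation=cv2.INTER_CUBIC))
```

```text
[0.46406997 0.12870613 0.20083754] 17.15332561022107 [ 2.67406646e-01  1.64662495e-01  1.96291027e+00  3.46838741e-05
  1.01479541e+00 -3.19936603e-02]
(array([ 0.0113,  0.3861, -0.0017]), array([ 0.001 ,  0.0034, -0.0001]))
```

View pics/s1z.png

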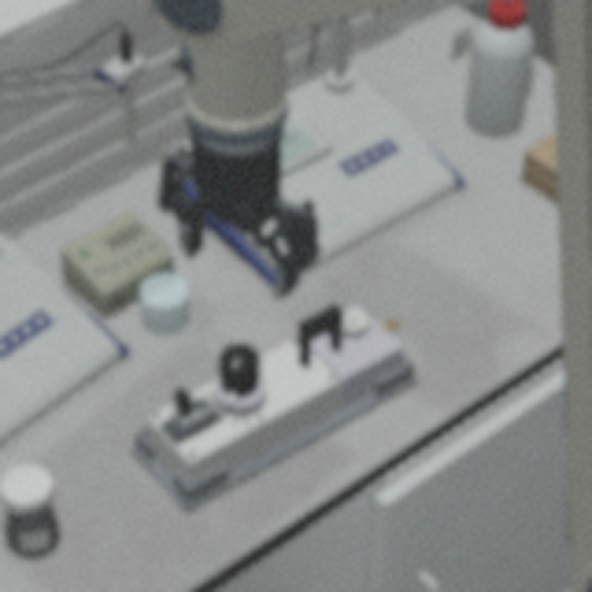

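Run:
```python
from h import *
p,R=cur(); print(p,jaw(R)); d=load('s1'); print(proj(d,p),proj(d,(.4645,.1253,.11)))
print(plan(p,R,(.4645,.1253,.085),17))
```

```text
[0.46388782 0.12901633 0.20106146] 17.200960018529607
(np.float64(283.98979496310335), np.float64(207.02631363553024)) (np.float64(284.937734580789), np.float64(226.28602447840004))
(array([ 0.0125,  0.3869, -0.0014]), array([ 0.0009,  0.0045, -0.0001]))
```

Call:
jog_arm:
  deltas:
    - {"offset":[0.003,0.02,0],"rotation":[0,0,0]}
    - {"offset":[0.006,0.06,0],"rotation":[0,0,0]}
    - {"offset":[0.009,0.11,0],"rotation":[0,0,0]}
    - {"offset":[0.012,0.16,0],"rotation":[0,0,0]}
    - {"offset":[0.012,0.21,0],"rotation":[0,0,0]}
    - {"offset":[0.012,0.26,0],"rotation":[0,0,0]}
    - {"offset":[0.012,0.31,0],"rotation":[0,0,0]}
    - {"offset":[0.012,0.36,0],"rotation":[0,0,0]}
    - {"offset":[0.012,0.39,0],"rotation":[0,0,0]}
    - {"offset":[0.012,0.395,0],"rotation":[0,0,0]}

```text
clock: 3.15
ee_pos: [0.464, 0.1264, 0.0814]
orientation: [0.57, -0.42, 0.419, -0.569]
contact_force: [0.3, -0.3, 0.3]
grip_width: 0.0856
```

Run:
```python
from h import *
p,R=cur(); print(p,jaw(R))
print(plan(p,R,(.4645,.1253,.082),17))
d=save('top','t2');cv2.imwrite('pics/t2z.png',cv2.resize(d['color'][195:265,205:325,::-1],None,fx=6,fy=6,interpolation=cv2.INTER_CUBIC))
d=save('scene','s2');cv2.imwrite('pics/s2z.png',cv2.resize(d['color'][180:280,235:355,::-1],None,fx=6,fy=6,interpolation=cv2.INTER_CUBIC))
```

```text
[0.46399418 0.12639984 0.08139699] 17.305336123053937
(array([ 0.004 , -0.002 ,  0.0005]), array([ 0.003 ,  0.0068, -0.0002]))
```

View pics/s2z.png

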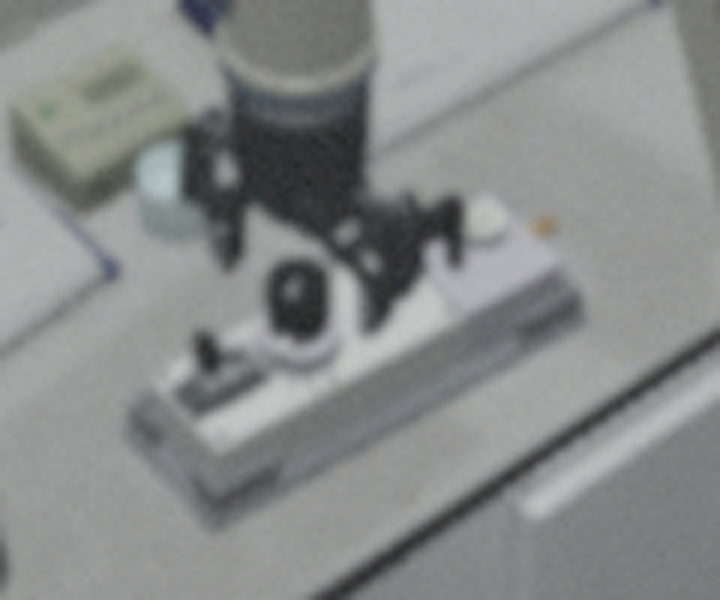

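View pics/t2z.png

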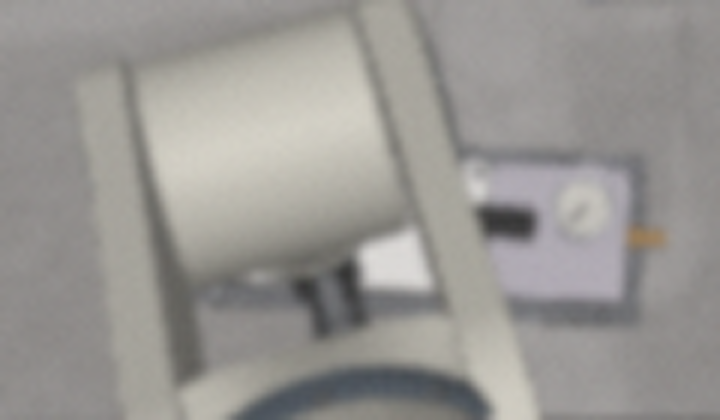

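The fingers straddle the knob (knob at zoom (300,300), fingers at (230,250) and (375,320)). I'll close on it.

Call:
jog_arm:
  deltas:
    - {"offset":[0.004,-0.003,0],"rotation":[0,0,0]}
    - {"offset":[0.004,-0.003,0],"rotation":[0,0,0]}
    - {"offset":[0.004,-0.003,0],"rotation":[0,0,0]}
    - {"offset":[0.004,-0.003,0],"rotation":[0,0,0]}
    - {"offset":[0.004,-0.003,0],"rotation":[0,0,0]}
    - {"offset":[0.004,-0.003,0],"rotation":[0,0,0]}
    - {"offset":[0.004,-0.003,0],"rotation":[0,0,0]}
    - {"offset":[0.004,-0.003,0],"rotation":[0,0,0]}
    - {"offset":[0.004,-0.003,0],"rotation":[0,0,0]}
    - {"offset":[0.004,-0.003,0],"rotation":[0,0,0]}
  claw: 255

```text
clock: 4.25
ee_pos: [0.4659, 0.1251, 0.0843]
orientation: [-0.569, 0.419, -0.42, 0.57]
contact_force: [-0.9, -1.1, 6.1]
grip_width: 0.0342
```

Run:
```python
from h import *
p,R=cur(); s=telemetry.observe();print(p,jaw(R),s['contact_force'],s['ft_torque'],s['grip_width'])
d=save('scene','s3');cv2.imwrite('pics/s3z.png',cv2.resize(d['color'][180:280,235:355,::-1],None,fx=6,fy=6,interpolation=cv2.INTER_CUBIC))
```

```text
[0.46587134 0.12507196 0.08432571] 17.24999969467722 [-0.90263064 -1.10211652  6.11578046] [-0.0635771   0.277461   -0.00420313] 0.03421163679331058
```

View pics/s3z.png

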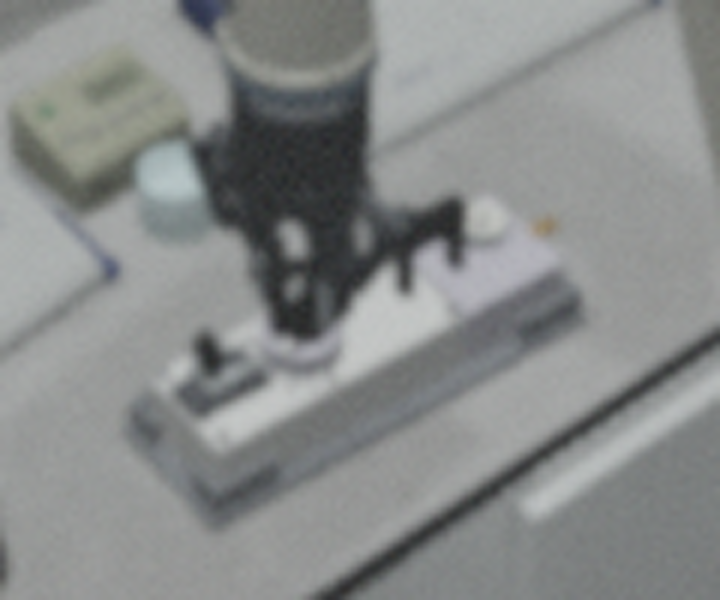

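Call:
jog_arm:
  deltas:
    - {"offset":[0,0,0],"rotation":[0,0.06,0]}
    - {"offset":[0,0,0],"rotation":[0,0.17,0]}
    - {"offset":[0,0,0],"rotation":[0,0.29,0]}
    - {"offset":[0,0,0],"rotation":[0,0.41,0]}
    - {"offset":[0,0,0],"rotation":[0,0.53,0]}
    - {"offset":[0,0,0],"rotation":[0,0.65,0]}
    - {"offset":[0,0,0],"rotation":[0,0.77,0]}
    - {"offset":[0,0,0],"rotation":[0,0.87,0]}
    - {"offset":[0,0,0],"rotation":[0,0.93,0]}
    - {"offset":[0,0,0],"rotation":[0,0.94,0]}

```text
clock: 5.3
ee_pos: [0.4645, 0.1252, 0.0843]
orientation: [-0.38, 0.597, -0.597, 0.379]
contact_force: [-7.3, 1.8, 11.8]
grip_width: 0.0344
```

Run:
```python
from h import *
p,R=cur(); s=telemetry.observe();print(p,jaw(R),s['contact_force'],s['ft_torque'],s['grip_width'],s['joints'])
d=save('scene','s4');cv2.imwrite('pics/s4z.png',cv2.resize(d['color'][200:270,245:325,::-1],None,fx=8,fy=8,interpolation=cv2.INTER_CUBIC))
```

```text
[0.46445595 0.12516189 0.08430963] -25.16897051603851 [-7.29541745  1.7831713  11.77647452] [0.31657165 1.20365574 0.04162379] 0.034414023752508814 [2.59619307e-01 3.39303209e-01 2.05621704e+00 1.01144099e-03
 7.47852642e-01 6.98158002e-01]
```

View pics/s4z.png

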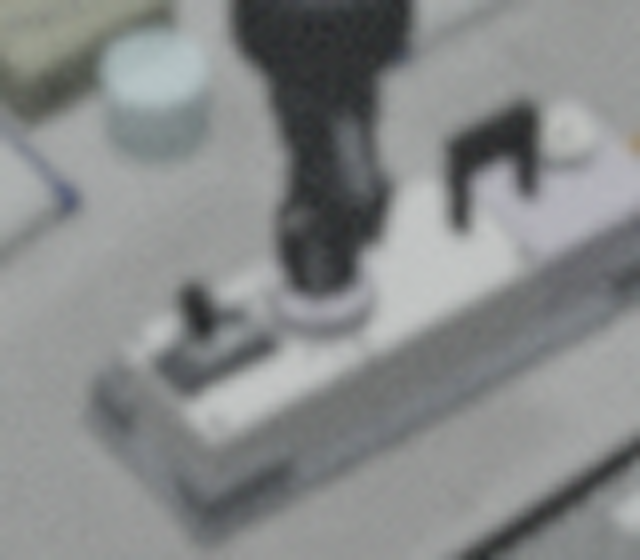

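Call:
jog_arm:
  deltas:
    - {"offset":[0,0,0],"rotation":[0,0,0]}
    - {"offset":[0,0,0],"rotation":[0,0,0]}
    - {"offset":[0,0,0],"rotation":[0,0,0]}
    - {"offset":[0,0,0],"rotation":[0,0,0]}
    - {"offset":[0,-0.03,0],"rotation":[0,0,0]}
    - {"offset":[0,-0.1,0],"rotation":[0,0,0]}
    - {"offset":[0,-0.18,0],"rotation":[0,0,0]}
    - {"offset":[0,-0.26,0],"rotation":[0,0,0]}
    - {"offset":[0,-0.34,0],"rotation":[0,0,0]}
    - {"offset":[0,-0.38,0],"rotation":[0,0,0]}
  claw: 0

```text
clock: 6.35
ee_pos: [0.4665, 0.1253, 0.2002]
orientation: [0.379, -0.596, 0.597, -0.381]
contact_force: [0.5, 0.9, -0.1]
grip_width: 0.0852
```

Run:
```python
from h import *
p,R=cur(); s=telemetry.observe();print(p,jaw(R),s['contact_force'],s['grip_width'])
d=save('scene','s5');cv2.imwrite('pics/s5z.png',cv2.resize(d['color'][200:270,245:325,::-1],None,fx=9,fy=8.5,interpolation=cv2.INTER_CUBIC))
d=save('top','t5');cv2.imwrite('pics/t5z.png',cv2.resize(d['color'][195:265,205:325,::-1],None,fx=6,fy=6,interpolation=cv2.INTER_CUBIC))
```

```text
[0.46645281 0.12527416 0.20016684] -25.049460282327633 [ 0.53693857  0.93258469 -0.05675817] 0.08520410420827056
```

View pics/s5z.png

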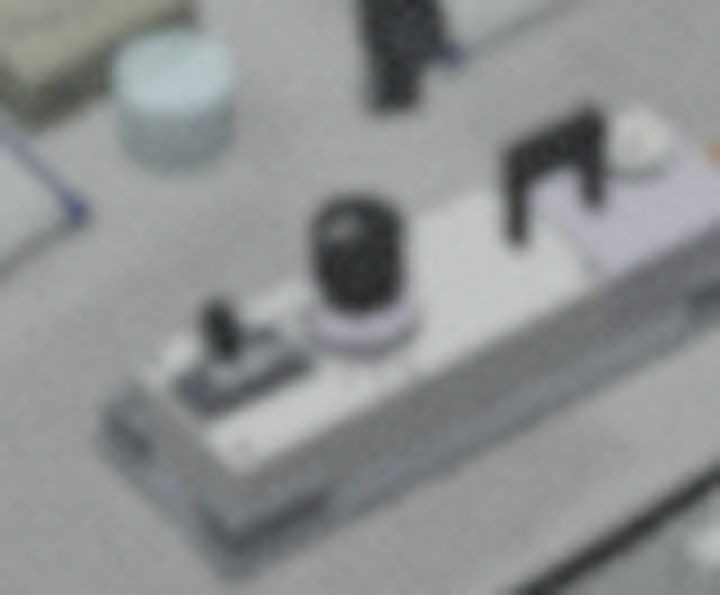

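View pics/t5z.png

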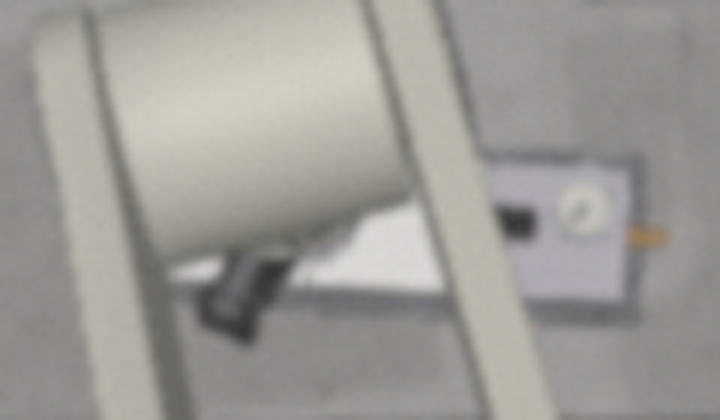

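Run:
```python
from h import *
p,R=cur(); print(plan(p,R,(.473,.275,.2),-3.9))
d=load('s5');c=d['color'][:,:,::-1].max(axis=2)
print(c[219:232,277:293])
print([proj(d,(.4645-.0675*0+r*np.cos(t),.1253+r*np.sin(t),.11)) for r in (0,.018) for t in (1.57,)])
```

```text
(array([-0.4611, -0.0014, -0.1919]), array([-0.0039, -0.47  , -0.0021]))
[[160 161 164 163 163 166 165 167 165 166 166 166 167 168 166 166]
 [158 160 162 167 165 165 168 168 167 167 166 167 167 167 167 165]
 [163 160 160 162 160 163 161 161 161 160 162 165 166 167 166 169]
 [163 162 160 158 152 142 141 136 138 139 151 158 164 169 165 165]
 [161 164 157 144 126 110 103  96  96 104 121 136 154 164 164 165]
 [161 159 149 126  96  82  77  69  65  69  85 105 136 158 165 170]
 [159 152 135 100  79  84  90  81  62  58  63  76 114 150 173 183]
 [157 150 120  90  91 102 104  89  70  58  54  63  99 150 181 193]
 [155 148 118  93  94 105  97  83  68  53  50  60 102 150 183 195]
 [157 146 117  85  83  79  75  67  56  54  55  61 104 151 183 194]
 [156 146 117  75  61  56  61  54  51  50  52  56 102 154 183 196]
 [154 147 116  74  53  53  54  48  52  50  54  55  99 150 183 195]
 [157 150 119  77  48  55  46  54  56  47  53  61  97 152 181 198]]
[(np.float64(284.937734580789), np.float64(226.28602447840004)), (np.float64(280.71418002024376), np.float64(228.83107892342036))]
```

Call:
jog_arm:
  deltas:
    - {"offset":[-0.02,0,-0.01],"rotation":[0,-0.02,0]}
    - {"offset":[-0.07,0,-0.03],"rotation":[0,-0.07,0]}
    - {"offset":[-0.13,0,-0.05],"rotation":[0,-0.13,0]}
    - {"offset":[-0.19,0,-0.08],"rotation":[0,-0.19,0]}
    - {"offset":[-0.25,0,-0.1],"rotation":[0,-0.25,0]}
    - {"offset":[-0.31,0,-0.13],"rotation":[0,-0.31,0]}
    - {"offset":[-0.37,0,-0.15],"rotation":[0,-0.37,0]}
    - {"offset":[-0.42,0,-0.17],"rotation":[0,-0.43,0]}
    - {"offset":[-0.45,0,-0.19],"rotation":[0,-0.46,0]}
    - {"offset":[-0.46,0,-0.19],"rotation":[0,-0.47,0]}
  claw: 255

```text
clock: 7.45
ee_pos: [0.4717, 0.2751, 0.1969]
orientation: [-0.484, 0.516, -0.516, 0.483]
contact_force: [0.6, 0.3, -0.5]
grip_width: -0.0002
```

Run:
```python
from h import *
p,R=cur(); s=telemetry.observe();print(p,jaw(R),s['contact_force'],s['grip_width'])
d=save('top','t6');cv2.imwrite('pics/t6z.png',cv2.resize(d['color'][205:255,220:315,::-1],None,fx=8,fy=8,interpolation=cv2.INTER_CUBIC))
```

```text
[0.47166018 0.27505343 0.19692153] -3.7899454999250173 [ 0.56023473  0.25246002 -0.50953104] -0.00017539953979708064
```

View pics/t6z.png

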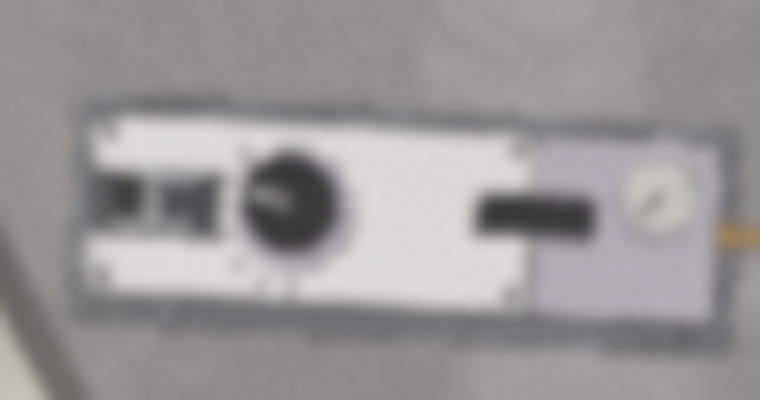

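The top view now shows the knob at zoom (290,200), with its line running to (255,191). That may be a slight overshoot, so I'll measure it.

Run:
```python
from h import *
def ang(tag):
    d=load(tag);c=d['color'].astype(float).min(axis=2)
    print(c[222:239,247:266].astype(int))
    # restrict to inside knob top disc (proj of centre), radius 5px
    u0,v0=proj(d,(.4645,.1253,.11)); print(u0,v0)
    vv,uu=np.mgrid[220:240,245:270]; r=np.hypot(uu-u0,vv-v0)
    w=np.clip(c[220:240,245:270]-62,0,None)*(r<4.6)
    P=np.array([pt(d,u,v,z=.11)[:2] for u,v in zip(uu.ravel(),vv.ravel())]);w=w.ravel()
    m=(w[:,None]*P).sum(0)/w.sum();C=((P-m)*w[:,None]).T@(P-m)/w.sum()
    e,V=np.linalg.eigh(C);v=V[:,1]*np.sign(V[1,1]);dc=m-[.4645,.1253]
    print(tag,'pca',np.arctan2(-v[0],v[1])+.0675,'centroid',np.arctan2(-dc[0],dc[1])+.0675,m,np.sqrt(e))
ang('top0');ang('t6')
```

```text
[[218 211 204 203 210 214 209 201 197 200 200 204 210 211 214 211 211 211
  212]
 [217 210 194 187 196 204 192 169 159 163 171 183 199 206 212 216 215 215
  217]
 [212 211 201 183 180 175 155 124 104 106 116 137 159 184 199 212 216 215
  216]
 [204 209 207 186 152 124 102  80  67  64  69  85 111 144 177 201 212 214
  217]
 [172 196 203 176 125  84  64  60  57  57  57  60  75 105 148 184 205 214
  215]
 [148 183 189 154  99  65  57  58  59  57  59  56  61  82 120 164 196 209
  215]
 [148 184 176 130  80  60  62  69  71  64  59  57  60  67 103 146 181 204
  213]
 [153 186 166 116  68  64  81  94  95  78  62  56  57  65  90 134 171 196
  211]
 [153 185 165 109  79  89 103 114 109  85  65  57  59  62  86 128 168 190
  208]
 [155 184 165 120 105 119 117 108  89  72  62  59  55  63  88 129 165 187
  206]
 [157 187 177 140 124 126 110  87  70  59  59  60  60  67  94 136 166 189
  207]
 [152 183 187 166 131 104  84  68  58  57  58  59  65  82 114 150 177 197
  212]
 [160 184 194 182 144 104  80  65  59  60  60  66  79 106 141 164 184 201
  213]
 [190 198 201 188 161 135 115  94  82  77  83  
[... 1239 characters left out ...]
174 133  88  63  58  62  63  58  60  59  60  68  92 131 164 187
  207]
 [155 181 179 150 108  73  61  57  59  60  55  60  62  80 113 146 170 190
  208]
 [159 182 188 171 136  98  73  62  59  59  58  63  76 105 136 158 175 200
  211]
 [188 200 202 189 164 135 106  82  76  73  77  86 107 136 158 170 185 204
  214]
 [209 212 207 199 188 169 147 125 115 114 115 124 141 160 175 184 198 210
  217]
 [217 209 200 200 202 192 178 167 157 153 155 159 165 177 194 207 211 214
  216]
 [216 209 197 201 207 204 196 188 181 176 176 177 183 194 206 214 215 217
  216]]
255.7253588613368 229.61673035606137
t6 pca -0.18049925025024952 centroid -0.19582348086759827 [0.46614268 0.13139338] [0.00317156 0.00463067]
```

Run:
```python
from h import *
def lf(tag,us,v0,v1,bg):
    d=load(tag);c=d['color'].astype(float).min(axis=2);L=[]
    for u in us:
        col=np.clip(c[v0:v1,u]-bg,0,None);v=(col*np.arange(v0,v1)).sum()/col.sum();L.append(pt(d,u,v,z=.11)[:2])
    L=np.array(L);p=np.polyfit(L[:,1],L[:,0],1);print(tag,-np.arctan(p[0])+.0675,L.round(4).tolist())
lf('t6',range(252,257),226,232,60)
lf('top0',range(252,257),227,234,60)
lf('s5',range(282,285),224,229,62)
```

```text
t6 -0.2610378296853445 [[0.4682, 0.1363], [0.4671, 0.1334], [0.4656, 0.1304], [0.4648, 0.1274], [0.4643, 0.1245]]
top0 0.4818612382124029 [[0.4591, 0.1364], [0.4604, 0.1334], [0.4622, 0.1304], [0.4636, 0.1275], [0.4641, 0.1245]]
s5 -0.48186770804187773 [[0.4713, 0.1322], [0.4693, 0.1296], [0.4678, 0.1266]]
```

Run:
```python
from h import *
p,R=cur(); print(plan(p,R,(.4645,.1253,.197),-8))
```

```text
(array([0.4989, 0.0007, 0.0079]), array([0.0008, 0.0931, 0.0006]))
```

Call:
jog_arm:
  deltas:
    - {"offset":[0.02,0,0],"rotation":[0,0.01,0]}
    - {"offset":[0.08,0,0],"rotation":[0,0.02,0]}
    - {"offset":[0.15,0,0],"rotation":[0,0.03,0]}
    - {"offset":[0.22,0,0.005],"rotation":[0,0.04,0]}
    - {"offset":[0.29,0,0.005],"rotation":[0,0.05,0]}
    - {"offset":[0.36,0,0.008],"rotation":[0,0.06,0]}
    - {"offset":[0.43,0,0.008],"rotation":[0,0.07,0]}
    - {"offset":[0.48,0,0.008],"rotation":[0,0.08,0]}
    - {"offset":[0.5,0,0.008],"rotation":[0,0.09,0]}
    - {"offset":[0.5,0,0.008],"rotation":[0,0.09,0]}
  claw: 0

```text
clock: 8.5
ee_pos: [0.4644, 0.1233, 0.1978]
orientation: [0.463, -0.534, 0.534, -0.464]
contact_force: [-0.5, 1.1, 0.4]
grip_width: 0.0855
```

Run:
```python
from h import *
p,R=cur(); print(p,jaw(R),plan(p,R,(.4645,.1253,.082),-8))
```

```text
[0.46439619 0.12332241 0.19782936] -8.080328129173095 (array([-0.0065,  0.3861, -0.0007]), array([-0.0002, -0.0018, -0.0001]))
```

Call:
jog_arm:
  deltas:
    - {"offset":[-0.003,0.03,0],"rotation":[0,0,0]}
    - {"offset":[-0.006,0.09,0],"rotation":[0,0,0]}
    - {"offset":[-0.006,0.15,0],"rotation":[0,0,0]}
    - {"offset":[-0.006,0.21,0],"rotation":[0,0,0]}
    - {"offset":[-0.006,0.27,0],"rotation":[0,0,0]}
    - {"offset":[-0.006,0.33,0],"rotation":[0,0,0]}
    - {"offset":[-0.006,0.37,0],"rotation":[0,0,0]}
    - {"offset":[-0.006,0.385,0],"rotation":[0,0,0]}
    - {"offset":[-0.006,0.385,0],"rotation":[0,0,0]}
    - {"offset":[-0.006,0.385,0],"rotation":[0,0,0]}

```text
clock: 9.5
ee_pos: [0.4651, 0.1264, 0.0826]
orientation: [0.464, -0.533, 0.534, -0.464]
contact_force: [0.6, 0.2, 0.1]
grip_width: 0.0852
```

Call:
jog_arm:
  deltas:
    - {"offset":[0,0,0],"rotation":[0,0,0]}
    - {"offset":[0,0,0],"rotation":[0,0,0]}
    - {"offset":[0,0,0],"rotation":[0,0,0]}
    - {"offset":[0,0,0],"rotation":[0,0,0]}
    - {"offset":[0,0,0],"rotation":[0,0,0]}
    - {"offset":[0,0,0],"rotation":[0,0,0]}
    - {"offset":[0,0,0],"rotation":[0,0,0]}
    - {"offset":[0,0,0],"rotation":[0,0,0]}
    - {"offset":[0,0,0],"rotation":[0,0,0]}
    - {"offset":[0,0,0],"rotation":[0,0,0]}
  claw: 255

```text
clock: 10.5
ee_pos: [0.4651, 0.1262, 0.0828]
orientation: [0.464, -0.533, 0.534, -0.464]
contact_force: [-0.2, -1.3, 5.1]
grip_width: 0.0345
```

Call:
jog_arm:
  deltas:
    - {"offset":[0,0,0],"rotation":[0,-0.03,0]}
    - {"offset":[0,0,0],"rotation":[0,-0.07,0]}
    - {"offset":[0,0,0],"rotation":[0,-0.11,0]}
    - {"offset":[0,0,0],"rotation":[0,-0.15,0]}
    - {"offset":[0,0,0],"rotation":[0,-0.19,0]}
    - {"offset":[0,0,0],"rotation":[0,-0.21,0]}
    - {"offset":[0,0,0],"rotation":[0,-0.215,0]}
    - {"offset":[0,0,0],"rotation":[0,-0.215,0]}
    - {"offset":[0,0,0],"rotation":[0,-0.215,0]}
    - {"offset":[0,0,0],"rotation":[0,-0.215,0]}

```text
clock: 11.5
ee_pos: [0.4653, 0.1261, 0.0828]
orientation: [-0.507, 0.492, -0.493, 0.508]
contact_force: [0.3, -0.4, 5.6]
grip_width: 0.0348
```

Call:
jog_arm:
  deltas:
    - {"offset":[0,0,0],"rotation":[0,0,0]}
    - {"offset":[0,0,0],"rotation":[0,0,0]}
    - {"offset":[0,0,0],"rotation":[0,0,0]}
    - {"offset":[0,0,0],"rotation":[0,0,0]}
    - {"offset":[0,-0.03,0],"rotation":[0,0,0]}
    - {"offset":[0,-0.1,0],"rotation":[0,0,0]}
    - {"offset":[0,-0.18,0],"rotation":[0,0,0]}
    - {"offset":[0,-0.26,0],"rotation":[0,0,0]}
    - {"offset":[0,-0.34,0],"rotation":[0,0,0]}
    - {"offset":[0,-0.38,0],"rotation":[0,0,0]}
  claw: 0

```text
clock: 12.5
ee_pos: [0.4657, 0.1264, 0.1987]
orientation: [-0.507, 0.492, -0.493, 0.508]
contact_force: [0.3, 0.4, 0.4]
grip_width: 0.0855
```

Run:
```python
from h import *
p,R=cur(); print(p,jaw(R),plan(p,R,(.473,.275,.2),-3.9))
```

```text
[0.46565728 0.12640962 0.1986714 ] 1.7280808250569308 (array([-0.4943, -0.004 ,  0.0394]), array([-0.0038,  0.1251, -0.001 ]))
```

Call:
jog_arm:
  deltas:
    - {"offset":[-0.02,0,0],"rotation":[0,0.01,0]}
    - {"offset":[-0.08,0,0.01],"rotation":[0,0.03,0]}
    - {"offset":[-0.15,0,0.01],"rotation":[0,0.04,0]}
    - {"offset":[-0.22,0,0.02],"rotation":[0,0.06,0]}
    - {"offset":[-0.29,0,0.02],"rotation":[0,0.08,0]}
    - {"offset":[-0.36,0,0.03],"rotation":[0,0.09,0]}
    - {"offset":[-0.42,0,0.03],"rotation":[0,0.11,0]}
    - {"offset":[-0.47,0,0.04],"rotation":[0,0.12,0]}
    - {"offset":[-0.49,0,0.04],"rotation":[0,0.125,0]}
    - {"offset":[-0.49,0,0.04],"rotation":[0,0.125,0]}
  claw: 255

```text
clock: 13.5
ee_pos: [0.4717, 0.2739, 0.1951]
orientation: [-0.483, 0.517, -0.516, 0.482]
contact_force: [0.0, -0.7, 0.1]
grip_width: 0.0002
```

Run:
```python
from h import *
p,R=cur(); s=telemetry.observe();print(p,jaw(R),s['grip_width'])
d=save('top','t7');cv2.imwrite('pics/t7z.png',cv2.resize(d['color'][205:255,220:315,::-1],None,fx=8,fy=8,interpolation=cv2.INTER_CUBIC))
def lf(tag,us,v0,v1,bg):
    d=load(tag);c=d['color'].astype(float).min(axis=2);L=[]
    for u in us:
        col=np.clip(c[v0:v1,u]-bg,0,None);v=(col*np.arange(v0,v1)).sum()/col.sum();L.append(pt(d,u,v,z=.11)[:2])
    L=np.array(L);p=np.polyfit(L[:,1],L[:,0],1);print(tag,-np.arctan(p[0])+.0675,L.round(4).tolist())
lf('t6',range(251,256),226,232,62);lf('t7',range(251,256),226,232,62);lf('t7',range(252,257),226,232,60)
print(d['color'].min(axis=2)[222:239,247:266])
save('scene','s7');d=load('s7');cv2.imwrite('pics/s7z.png',cv2.resize(d['color'][200:270,245:325,::-1],None,fx=9,fy=8.5,interpolation=cv2.INTER_CUBIC))
```

```text
[0.47168707 0.27386203 0.19512294] -3.850040043880876 0.00015128205767966744
t6 -0.33645930570874016 [[0.4697, 0.1393], [0.4682, 0.1363], [0.467, 0.1334], [0.4656, 0.1304], [0.4647, 0.1275]]
t7 -0.29842216774757874 [[0.4685, 0.1393], [0.4668, 0.1363], [0.4651, 0.1334], [0.4643, 0.1304], [0.4641, 0.1275]]
t7 -0.1400631262197941 [[0.4668, 0.1363], [0.4652, 0.1334], [0.4644, 0.1304], [0.4642, 0.1275], [0.4643, 0.1245]]
[[217 215 209 210 213 214 213 209 207 206 206 208 209 209 210 211 212 210
  209]
 [219 214 206 198 209 211 202 189 181 181 185 192 200 207 211 215 216 214
  217]
 [215 214 205 196 198 190 166 143 129 127 137 151 167 185 202 210 214 216
  216]
 [207 209 204 191 176 149 115  92  77  75  86 102 126 156 183 204 212 214
  215]
 [182 196 192 172 137 100  74  61  60  57  61  69  85 120 157 187 208 213
  214]
 [154 177 178 147 106  73  60  58  57  59  56  59  66  88 126 164 195 210
  214]
 [148 183 175 134  93  79  78  74  70  64  58  55  60  67 101 144 179 202
  212]
 [153 187 174 131 111 112 112 112  96  75  60  56  59  65  90 131 172 196
  211]
 [155 191 179 138 122 126 125 122 109  78  65  58  57  63  82 129 167 194
  210]
 [160 193 180 135 102  95  94  93  85  69  61  58  57  63  87 129 164 189
  208]
 [158 190 177 131  87  67  65  64  60  61  61  59  59  67  95 134 162 186
  207]
 [154 177 172 140 100  70  60  57  56  58  59  58  63  79 113 148 171 190
  208]
 [157 179 176 156 124  88  68  61  59  59  60  64  77 106 137 160 176 197
  211]
 [185 198 194 177 150 124  96  81  74  76  80  87 106 135 158 167 185 203
  214]
 [209 210 200 182 173 155 135 123 114 115 121 127 141 159 171 179 196 212
  217]
 [216 210 197 188 183 175 163 158 154 152 156 159 165 175 186 200 208 215
  216]
 [216 208 197 197 198 188 175 179 176 169 170 172 179 192 205 211 215 217
  216]]
```

View pics/t7z.png

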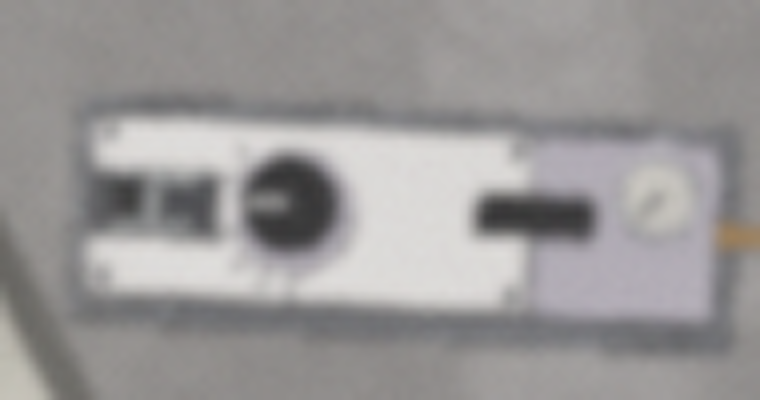

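View pics/s7z.png

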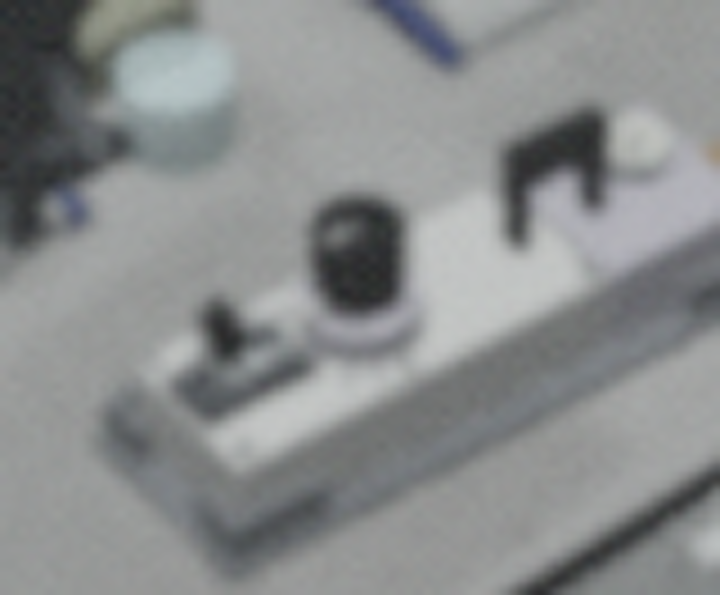

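The line is now parallel to the centre line (about row 229.7 across columns 251 to 255), so the knob is near 0. Next I'll go down on the +y side of the thumb with the fingers shut.

Run:
```python
from h import *
p,R=cur(); print(p,jaw(R),plan(p,R,(.4715,.222,.080),-3.9))
d=load('s7');print('thumb',pt(d,245+220/9,200+325/8.5,z=.09))
d=load('t7');print(pt(d,220+105/8,205+199/8,z=.1),pt(d,220+140/8,205+199/8,z=.1)); a=proj(d,(.4645,.1253,.11));b=proj(d,(.4658,.1453,.11));print((b[1]-a[1])/(b[0]-a[0]))
```

```text
[0.47180153 0.27291129 0.19550909] -3.8850561916976 (array([0.169 , 0.3852, 0.0109]), array([0.0013, 0.0003, 0.0012]))
thumb [0.47030972 0.18659715 0.09      ]
[0.46521623 0.19323891 0.1       ] [0.46507457 0.18017503 0.1       ]
0.05403077533130125
```

Call:
jog_arm:
  deltas:
    - {"offset":[0.03,0.01,0.005],"rotation":[0,0,0]}
    - {"offset":[0.09,0.03,0.01],"rotation":[0,0,0]}
    - {"offset":[0.14,0.08,0.01],"rotation":[0,0,0]}
    - {"offset":[0.17,0.14,0.01],"rotation":[0,0,0]}
    - {"offset":[0.17,0.2,0.01],"rotation":[0,0,0]}
    - {"offset":[0.17,0.26,0.01],"rotation":[0,0,0]}
    - {"offset":[0.17,0.32,0.01],"rotation":[0,0,0]}
    - {"offset":[0.17,0.37,0.01],"rotation":[0,0,0]}
    - {"offset":[0.17,0.385,0.01],"rotation":[0,0,0]}
    - {"offset":[0.17,0.385,0.01],"rotation":[0,0,0]}

```text
clock: 14.6
ee_pos: [0.4713, 0.221, 0.0801]
orientation: [-0.483, 0.517, -0.517, 0.482]
contact_force: [0.6, 0.9, 1.3]
grip_width: 0.0001
```

Run:
```python
from h import *
p,R=cur(); s=telemetry.observe();print(p,jaw(R),s['contact_force']);print(plan(p,R,(.4684,.183,.080),-3.9))
d=save('scene','s8');cv2.imwrite('pics/s8z.png',cv2.resize(d['color'][200:270,245:325,::-1],None,fx=9,fy=8.5,interpolation=cv2.INTER_CUBIC))
```

```text
[0.47128164 0.22097696 0.08010673] -3.955148308209497 [0.56745904 0.8642114  1.2841462 ]
(array([ 0.127 ,  0.0005, -0.0009]), array([ 0.0018, -0.0012,  0.0012]))
```

View pics/s8z.png

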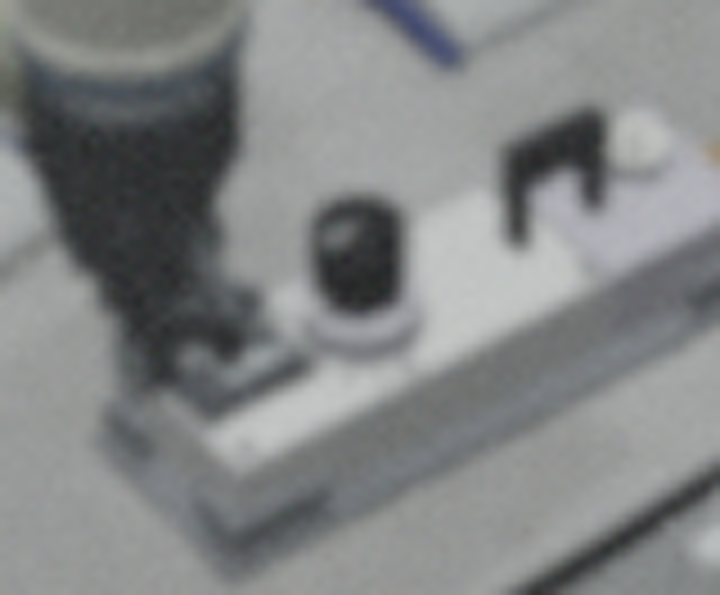

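Call:
jog_arm:
  deltas:
    - {"offset":[0.01,0,0],"rotation":[0,0,0]}
    - {"offset":[0.025,0,0],"rotation":[0,0,0]}
    - {"offset":[0.04,0,0],"rotation":[0,0,0]}
    - {"offset":[0.055,0,0],"rotation":[0,0,0]}
    - {"offset":[0.07,0,0],"rotation":[0,0,0]}
    - {"offset":[0.085,0,0],"rotation":[0,0,0]}
    - {"offset":[0.1,0,0],"rotation":[0,0,0]}
    - {"offset":[0.11,0,0],"rotation":[0,0,0]}
    - {"offset":[0.12,0,0],"rotation":[0,0,0]}
    - {"offset":[0.125,0,0],"rotation":[0,0,0]}

```text
clock: 15.65
ee_pos: [0.4696, 0.185, 0.0808]
orientation: [-0.482, 0.517, -0.517, 0.483]
contact_force: [2.0, 8.1, 1.7]
grip_width: 0.0
```

Run:
```python
from h import *
p,R=cur(); s=telemetry.observe();print(p,jaw(R),s['contact_force'])
d=save('scene','s9');cv2.imwrite('pics/s9z.png',cv2.resize(d['color'][200:270,245:325,::-1],None,fx=9,fy=8.5,interpolation=cv2.INTER_CUBIC))
```

```text
[0.46956336 0.18503415 0.080804  ] -3.92448911225993 [2.00319172 8.1170117  1.73784888]
```

View pics/s9z.png

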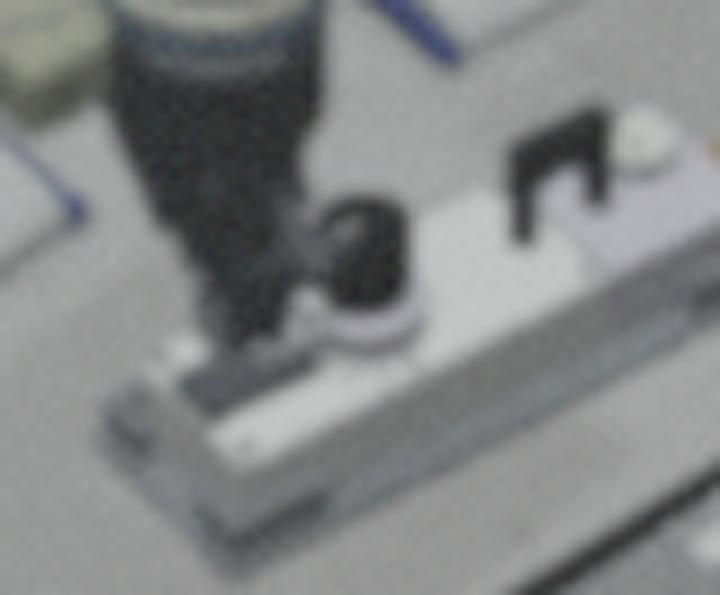

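Call:
jog_arm:
  deltas:
    - {"offset":[0.005,0,0],"rotation":[0,0,0]}
    - {"offset":[0.01,0,0],"rotation":[0,0,0]}
    - {"offset":[0.015,0,0],"rotation":[0,0,0]}
    - {"offset":[0.015,0,0],"rotation":[0,0,0]}
    - {"offset":[0.015,0,0],"rotation":[0,0,0]}
    - {"offset":[0.015,0,0],"rotation":[0,0,0]}
    - {"offset":[0.015,0,0],"rotation":[0,0,0]}
    - {"offset":[0.015,0,0],"rotation":[0,0,0]}
    - {"offset":[0.015,0,0],"rotation":[0,0,0]}
    - {"offset":[0.015,0,0],"rotation":[0,0,0]}

```text
clock: 16.7
ee_pos: [0.4711, 0.1842, 0.082]
orientation: [-0.48, 0.518, -0.517, 0.485]
contact_force: [-1.2, 22.6, 5.8]
grip_width: -0.0002
```

Run:
```python
from h import *
p,R=cur(); s=telemetry.observe();print(p,jaw(R),s['contact_force'],plan(p,R,(.474,.275,.2),-3.9))
```

```text
[0.47105361 0.18423581 0.08201935] -3.9989808564223 [-1.21166462 22.60649868  5.76372822] (array([-0.305 , -0.3913, -0.0097]), array([-0.0052, -0.0022, -0.0082]))
```

Pushing harder moved it only 0.8 mm further at 23 N, so it is against a hard stop. I'll back off and check the travel.

Call:
jog_arm:
  deltas:
    - {"offset":[-0.03,0,0],"rotation":[0,0,0]}
    - {"offset":[-0.08,-0.02,0],"rotation":[0,0,0]}
    - {"offset":[-0.12,-0.07,0],"rotation":[0,0,0]}
    - {"offset":[-0.16,-0.13,0],"rotation":[0,0,0]}
    - {"offset":[-0.2,-0.19,0],"rotation":[0,0,0]}
    - {"offset":[-0.24,-0.25,0],"rotation":[0,0,0]}
    - {"offset":[-0.28,-0.31,0],"rotation":[0,0,0]}
    - {"offset":[-0.31,-0.36,0],"rotation":[0,0,0]}
    - {"offset":[-0.32,-0.39,0],"rotation":[0,0,0]}
    - {"offset":[-0.32,-0.39,0],"rotation":[0,0,0]}

```text
clock: 17.7
ee_pos: [0.4759, 0.2769, 0.1987]
orientation: [0.482, -0.516, 0.517, -0.483]
contact_force: [0.4, 1.5, 0.2]
grip_width: -0.0001
```

Run:
```python
from h import *
p,R=cur(); print(p,jaw(R))
d=save('top','t10');cv2.imwrite('pics/t10z.png',cv2.resize(d['color'][205:255,220:315,::-1],None,fx=8,fy=8,interpolation=cv2.INTER_CUBIC))
d=save('scene','s10');cv2.imwrite('pics/s10z.png',cv2.resize(d['color'][200:270,245:325,::-1],None,fx=9,fy=8.5,interpolation=cv2.INTER_CUBIC))
```

```text
[0.47589109 0.27691915 0.19872021] -3.855190409843818
```

View pics/t10z.png

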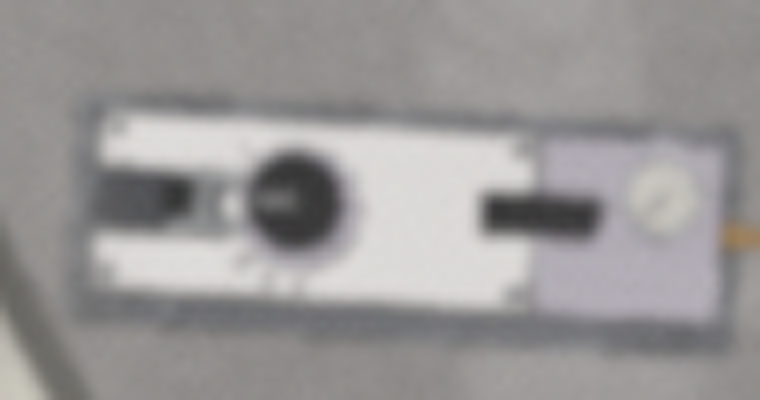

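View pics/s10z.png

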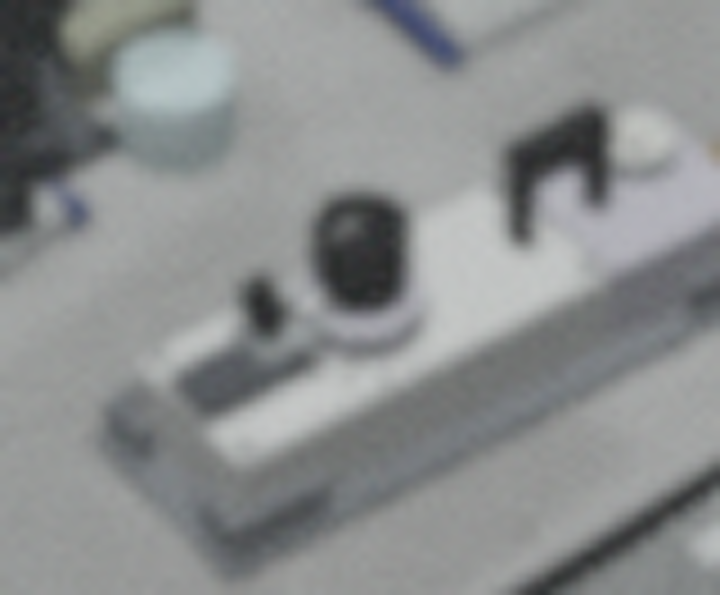

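Relative to the knob, the thumb moved from zoom x 122 to 178, about 19 mm. The white pointer sits between the prongs at (230,205), and the knob line is still aligned. I'll locate the handle again because the regulator shifted about 2 mm.

Run:
```python
from h import *
for t in('s7','s10'):
    d=load(t);g=d['color'].max(axis=2).astype(float)
    a={'s7':(262,277,232,243),'s10':(268,279,231,241)}[t]
    w=np.clip(95-g[a[2]:a[3],a[0]:a[1]],0,None);vv,uu=np.mgrid[a[2]:a[3],a[0]:a[1]]
    print(t,pt(d,(w*uu).sum()/w.sum(),(w*vv).sum()/w.sum(),z=.09))
for t in('t7','t10'):
    d=load(t);g=d['color'].max(axis=2).astype(float)
    for nm,(u0,u1,v0,v1),z in(('handle',(276,298,226,238),.106),('knob',(249,266,222,238),.105)):
        w=np.clip(120-g[v0:v1,u0:u1],0,60);vv,uu=np.mgrid[v0:v1,u0:u1]
        print(t,nm,pt(d,(w*uu).sum()/w.sum(),(w*vv).sum()/w.sum(),z=z))
p,R=cur();print(p,jaw(R)); print(plan(p,R,(.4585,.032,.2),-3.9))
```

```text
s7 [0.46795237 0.18818291 0.09      ]
s10 [0.46931625 0.16901431 0.09      ]
t7 handle [0.45787207 0.03348518 0.106     ]
t7 knob [0.46321442 0.12387971 0.105     ]
t10 handle [0.45833215 0.03147963 0.106     ]
t10 knob [0.46425495 0.1226211  0.105     ]
[0.47507126 0.2758443  0.19714789] -3.8896512604675073
(array([ 0.8147, -0.0089,  0.    ]), array([0.0009, 0.0002, 0.001 ]))
```

Call:
jog_arm:
  deltas:
    - {"offset":[0.03,0,0],"rotation":[0,0,0]}
    - {"offset":[0.11,0,0],"rotation":[0,0,0]}
    - {"offset":[0.21,0,0],"rotation":[0,0,0]}
    - {"offset":[0.32,0,0],"rotation":[0,0,0]}
    - {"offset":[0.43,0,0],"rotation":[0,0,0]}
    - {"offset":[0.54,0,0],"rotation":[0,0,0]}
    - {"offset":[0.65,0,0],"rotation":[0,0,0]}
    - {"offset":[0.74,0,0],"rotation":[0,0,0]}
    - {"offset":[0.8,0,0],"rotation":[0,0,0]}
    - {"offset":[0.815,0,0],"rotation":[0,0,0]}
  claw: 0

```text
clock: 18.8
ee_pos: [0.4577, 0.03, 0.197]
orientation: [-0.483, 0.518, -0.517, 0.481]
contact_force: [-0.4, 0.5, 0.3]
grip_width: 0.0856
```

Run:
```python
from h import *
p,R=cur();print(p,jaw(R)); print(plan(p,R,(.4583,.0315,.075),-3.9))
d=save('scene','s11');cv2.imwrite('pics/s11z.png',cv2.resize(d['color'][180:280,235:355,::-1],None,fx=6,fy=6,interpolation=cv2.INTER_CUBIC))
```

```text
[0.45772218 0.03004892 0.19700798] -4.04187769462821
(array([-0.0052,  0.4067,  0.0022]), array([ 0.002 , -0.0032,  0.0009]))
```

View pics/s11z.png

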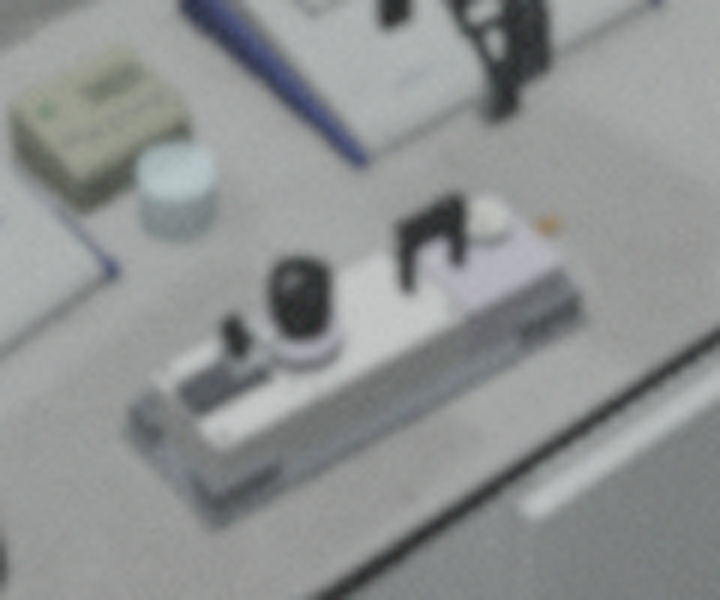

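Call:
jog_arm:
  deltas:
    - {"offset":[-0.003,0.03,0.002],"rotation":[0,0,0]}
    - {"offset":[-0.005,0.09,0.002],"rotation":[0,0,0]}
    - {"offset":[-0.005,0.15,0.002],"rotation":[0,0,0]}
    - {"offset":[-0.005,0.21,0.002],"rotation":[0,0,0]}
    - {"offset":[-0.005,0.27,0.002],"rotation":[0,0,0]}
    - {"offset":[-0.005,0.33,0.002],"rotation":[0,0,0]}
    - {"offset":[-0.005,0.37,0.002],"rotation":[0,0,0]}
    - {"offset":[-0.005,0.4,0.002],"rotation":[0,0,0]}
    - {"offset":[-0.005,0.405,0.002],"rotation":[0,0,0]}
    - {"offset":[-0.005,0.405,0.002],"rotation":[0,0,0]}

```text
clock: 19.85
ee_pos: [0.4597, 0.034, 0.0761]
orientation: [-0.483, 0.517, -0.517, 0.483]
contact_force: [1.0, -0.2, -0.2]
grip_width: 0.0856
```

Call:
jog_arm:
  deltas:
    - {"offset":[0,0,0],"rotation":[0,0,0]}
    - {"offset":[0,0,0],"rotation":[0,0,0]}
    - {"offset":[0,0,0],"rotation":[0,0,0]}
    - {"offset":[0,0,0],"rotation":[0,0,0]}
    - {"offset":[0,0,0],"rotation":[0,0,0]}
    - {"offset":[0,0,0],"rotation":[0,0,0]}
    - {"offset":[0,0,0],"rotation":[0,0,0]}
    - {"offset":[0,0,0],"rotation":[0,0,0]}
    - {"offset":[0,0,0],"rotation":[0,0,0]}
    - {"offset":[0,0,0],"rotation":[0,0,0]}
  claw: 255

```text
clock: 20.85
ee_pos: [0.4599, 0.0337, 0.0766]
orientation: [0.483, -0.517, 0.517, -0.483]
contact_force: [-0.0, -0.0, 6.1]
grip_width: 0.0148
```

Run:
```python
from h import *
p,R=cur();s=telemetry.observe();print(p,jaw(R),s['contact_force'],s['ft_torque'],s['grip_width'])
d=save('scene','s12');cv2.imwrite('pics/s12z.png',cv2.resize(d['color'][180:280,235:355,::-1],None,fx=6,fy=6,interpolation=cv2.INTER_CUBIC))
```

```text
[0.45994183 0.03372257 0.07655397] -3.900949735265631 [-0.00828777 -0.02425238  6.09589064] [-0.07593723  0.0854129  -0.01777155] 0.014812493682366734
```

View pics/s12z.png

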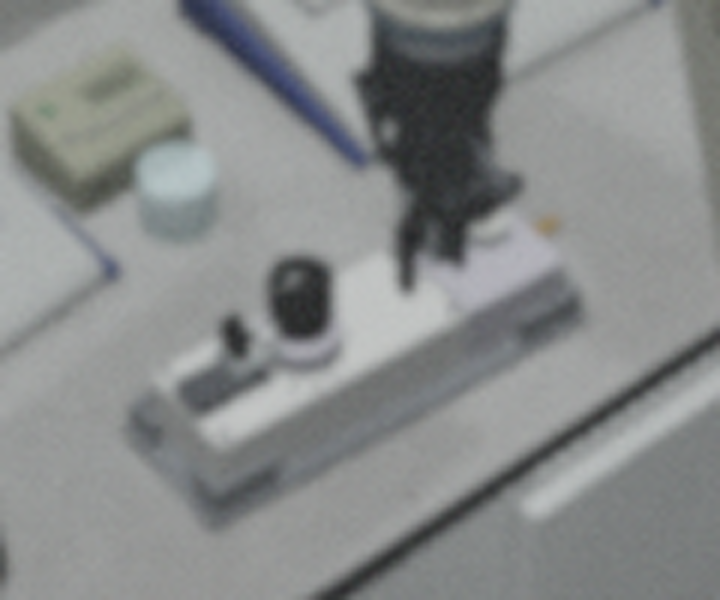

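Call:
jog_arm:
  deltas:
    - {"offset":[0,-0.005,0],"rotation":[0,0,0]}
    - {"offset":[0,-0.015,0],"rotation":[0,0,0]}
    - {"offset":[0,-0.03,0],"rotation":[0,0,0]}
    - {"offset":[0,-0.05,0],"rotation":[0,0,0]}
    - {"offset":[0,-0.07,0],"rotation":[0,0,0]}
    - {"offset":[0,-0.09,0],"rotation":[0,0,0]}
    - {"offset":[0,-0.11,0],"rotation":[0,0,0]}
    - {"offset":[0,-0.13,0],"rotation":[0,0,0]}
    - {"offset":[0,-0.145,0],"rotation":[0,0,0]}
    - {"offset":[0,-0.15,0],"rotation":[0,0,0]}

```text
clock: 21.9
ee_pos: [0.4599, 0.0338, 0.1218]
orientation: [0.482, -0.517, 0.517, -0.483]
contact_force: [0.3, 0.1, -3.9]
grip_width: 0.0153
```

Run:
```python
from h import *
p,R=cur();s=telemetry.observe();print(p,jaw(R),s['contact_force'],s['ft_torque'],s['grip_width'])
d=save('scene','s13');cv2.imwrite('pics/s13z.png',cv2.resize(d['color'][180:280,235:355,::-1],None,fx=6,fy=6,interpolation=cv2.INTER_CUBIC))
```

```text
[0.45989748 0.03377405 0.12180679] -3.8993086566558524 [ 0.25590373  0.05428346 -3.91929954] [-0.01578716 -0.01647246 -0.01005131] 0.015306356484045987
```

View pics/s13z.png

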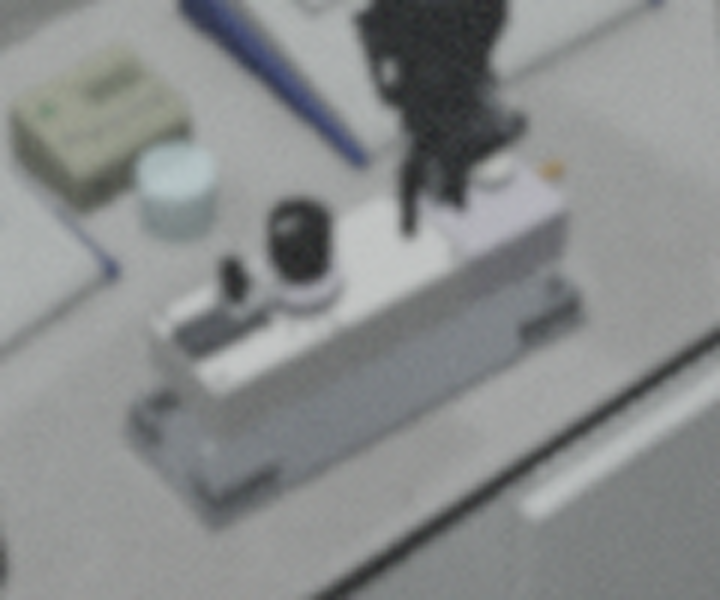

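The regulator is lifted about 45 mm, level, and carried by the fingers. I'll continue to about 105 mm.

Call:
jog_arm:
  deltas:
    - {"offset":[0,-0.01,0],"rotation":[0,0,0]}
    - {"offset":[0,-0.03,0],"rotation":[0,0,0]}
    - {"offset":[0,-0.05,0],"rotation":[0,0,0]}
    - {"offset":[0,-0.075,0],"rotation":[0,0,0]}
    - {"offset":[0,-0.1,0],"rotation":[0,0,0]}
    - {"offset":[0,-0.125,0],"rotation":[0,0,0]}
    - {"offset":[0,-0.15,0],"rotation":[0,0,0]}
    - {"offset":[0,-0.17,0],"rotation":[0,0,0]}
    - {"offset":[0,-0.18,0],"rotation":[0,0,0]}
    - {"offset":[0,-0.185,0],"rotation":[0,0,0]}

```text
clock: 22.95
ee_pos: [0.4597, 0.0338, 0.177]
orientation: [0.483, -0.517, 0.517, -0.483]
contact_force: [0.4, 0.8, -4.2]
grip_width: 0.0151
```

Call:
jog_arm:
  deltas:
    - {"offset":[0,0,0],"rotation":[0,0,0]}
    - {"offset":[0,0,0],"rotation":[0,0,0]}
    - {"offset":[0,0,0],"rotation":[0,0,0]}
    - {"offset":[0,0,0],"rotation":[0,0,0]}
    - {"offset":[0,0,0],"rotation":[0,0,0]}
    - {"offset":[0,0,0],"rotation":[0,0,0]}
    - {"offset":[0,0,0],"rotation":[0,0,0]}
    - {"offset":[0,0,0],"rotation":[0,0,0]}
    - {"offset":[0,0,0],"rotation":[0,0,0]}
    - {"offset":[0,0,0],"rotation":[0,0,0]}

```text
clock: 23.95
ee_pos: [0.4596, 0.0338, 0.1767]
orientation: [0.483, -0.517, 0.517, -0.483]
contact_force: [0.5, -0.1, -4.5]
grip_width: 0.0154
```

Call:
jog_arm:
  deltas:
    - {"offset":[0,0,0],"rotation":[0,0,0]}
    - {"offset":[0,0,0],"rotation":[0,0,0]}
    - {"offset":[0,0,0],"rotation":[0,0,0]}
    - {"offset":[0,0,0],"rotation":[0,0,0]}
    - {"offset":[0,0,0],"rotation":[0,0,0]}
    - {"offset":[0,0,0],"rotation":[0,0,0]}
    - {"offset":[0,0,0],"rotation":[0,0,0]}
    - {"offset":[0,0,0],"rotation":[0,0,0]}
    - {"offset":[0,0,0],"rotation":[0,0,0]}
    - {"offset":[0,0,0],"rotation":[0,0,0]}

```text
clock: 24.95
ee_pos: [0.4596, 0.0338, 0.1767]
orientation: [-0.483, 0.517, -0.517, 0.483]
contact_force: [-0.7, -0.5, -4.7]
grip_width: 0.0149
```

Run:
```python
from h import *
p,R=cur();s=telemetry.observe();print(p,jaw(R),s['contact_force'],s['ft_torque'],s['grip_width'])
d=save('scene','s14');cv2.imwrite('pics/s14z.png',cv2.resize(d['color'][170:280,235:355,::-1],None,fx=5.4,fy=5.4,interpolation=cv2.INTER_CUBIC))
```

```text
[0.45958409 0.03377728 0.17667228] -3.900269939779562 [-0.74231421 -0.51041587 -4.72086601] [-0.01397522  0.04548516 -0.03018064] 0.014919034731173383
```

View pics/s14z.png

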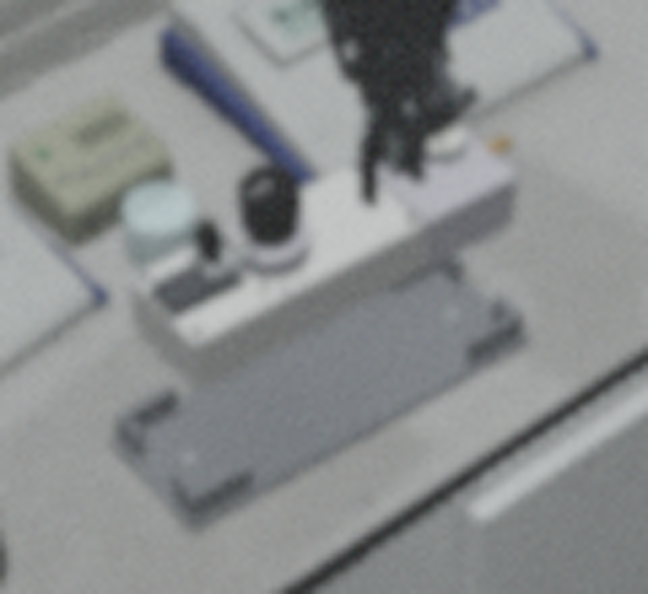

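The regulator is level and clear of the cradle, with the thumb still up against the knob. I'll hold one more second and hand in.

Call:
jog_arm:
  deltas:
    - {"offset":[0,0,0],"rotation":[0,0,0]}
    - {"offset":[0,0,0],"rotation":[0,0,0]}
    - {"offset":[0,0,0],"rotation":[0,0,0]}
    - {"offset":[0,0,0],"rotation":[0,0,0]}
    - {"offset":[0,0,0],"rotation":[0,0,0]}
    - {"offset":[0,0,0],"rotation":[0,0,0]}
    - {"offset":[0,0,0],"rotation":[0,0,0]}
    - {"offset":[0,0,0],"rotation":[0,0,0]}
    - {"offset":[0,0,0],"rotation":[0,0,0]}
    - {"offset":[0,0,0],"rotation":[0,0,0]}

```text
clock: 26.0
ee_pos: [0.4596, 0.0338, 0.1767]
orientation: [-0.483, 0.517, -0.517, 0.483]
contact_force: [-0.3, -0.4, -5.1]
grip_width: 0.0152
```

```bash
python3 -c "
from h import *
print(telemetry.observe()['ee_pos']); print(robot.close_job())"
```

```text
[0.45959446 0.03376421 0.1766793 ]
the job is handed in; nothing more can be done
None
```

I lined the knob up, locked the slide, lifted the regulator by its handle about 10 cm and handed the job in at about 26 s, still holding it in the air. No verdict was reported.

- **Knob:** the first turn overshot: my estimates put it about 0.2 rad past the mark. I gripped it again and turned it back 0.17 rad. By eye, the white line then ran parallel to the centre line to within about 0.05 rad. My automatic line fits at that point disagreed, giving -0.14 and -0.30 rad. I judged them biased by the bright rim of the knob and went by the pixel rows.
- **Lock:** I pushed the slide until it stopped at about 23 N. Estimates of its travel ranged from about 17.5 to 19.4 mm, plus its unknown starting travel of 0 to 4 mm. The picture shows the pointer between the prongs. The push also moved the regulator about 2 mm in its cradle, within the play.
- **Lift:** the tool stayed still at z 0.177 for 3 s, carrying about 5 N with the fingers 15 mm apart. The last picture shows the regulator level and clear of the cradle.
- **Bystanders:** I saw no contact with the other things on the bench, but I did not measure their positions again.

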